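Start up the rinse pump

ROBOT

A 6-joint arm with a two-finger parallel gripper is mounted at the origin on a cart in front of the work surface, level with it; the furniture and walls round the work are solid. World frame = base frame: x ahead of the robot, y to its left, z up, the work surface at z = 0. Lengths are in mm, angles in rad, forces in N, time in s.
With the tool pointing down it reaches from about 350 to 975 mm from the base axis. Payload 7.1 kg.
Tool frame: the origin (TCP) lies at the very end of the fingers, on their centre line; the grasp point (between the pads) lies 19 mm behind it; z points along the fingers, x is the direction in which the jaws open and shut, and the axes are right-handed (so a half turn about z gives the same grasp; the last joint's range is limited). The gripper opens to 88 mm and grips with 3 to 60 N. Pads are 20 mm wide; open, the fingers measure 115 mm over their backs; the gripper's body (75 mm by 178 mm) begins 61 mm behind the grasp point.
Start: joints at [-1.274, 0.423, 1.63, -0, 1.089, -0.019], TCP at [194.128, -594.07, 222.675] pointing down, gripper open.
Joint ranges: [-3, 3], [-0.9, 2.11], [0.09, 2.58], [-1.31, 4.45], [0.11, 2.69], [-2.54, 2.54]. Speed limits (rad/s): [2.39, 2.39, 3.01, 3.14, 3.14, 3.14].

INTERFACE

Orientations are given as a rotation vector (axis times angle).
In Python, from workcell import * gives the robot as it stands.
- The arm moves only by the tool arm_command, never from a script. Its argument "increments" is a list of rows, each a list of 2 entries, a list of its own where there are three numbers: the shift along the tool's x, y, z in cm, then the turn about the tool's z in degrees. In form: [[[dx, dy, dz], turn], ...]. A call has 1 to 20 rows; each row shifts and turns the pose as measured when the row begins, along the tool's axes as they then stand; what a row does not reach is not made up. A row lasts 1/10 s, in which the tool goes at most 50 mm and 8.59 degrees, less where a joint would pass 70% of its speed; a pose out of reach is approached as far as the arm can. A call is refused whole if a number of a shift passes 5 or a number of a turn 8.59, either way. A call with a gripper value outside its range is refused whole. "gripper" is the opening, from 0 (shut) to 1 (fully open), set as the call begins (left out, the last holds). The fingers move at their own pace and stop on an object; the grip force is fixed at half the most. Time passes only in rows, so rows that do not move let the fingers close. It gives the time, the measured TCP pose, the force and the opening at its end, in the units of the state.
- get_obs(): the state, without advancing time (a new reading comes with each control period).
- get_image(name): name is "side" or "top" or "wrist"; returns the picture (480x640x3 uint8, red, green, blue); there is no depth.
- camera_params(name): a dict with "K" (3x3 intrinsics, pixels), "k1" (the pictures are not rectified: a ray, as slopes to the right and down, at radius r is drawn at 1 + k1 r^2 times it, then the intrinsics apply), "rvec" (rotation vector, rad) and "tvec" (3), from world to camera coordinates, as OpenCV has them; the wrist camera has in their place "T_tool_cam" (4x4, takes a point from camera to tool coordinates, whose origin is the TCP and whose axes are the tool frame's). Camera axes: x right, y down, z forward; pixel columns grow to the right and rows downward; lengths in mm; the calibration is good to about 2 mm. A picture is of the moment at which its call begins: read the wrist's pose just before it. camera_params takes no time and is no camera call.
- close_job(): hands the job in, once; it reports no verdict.
The state is a dict: "t": time; "qpos": joint angles; "qvel": joint speeds; "joint_torque": joint torques, N m; "ee_pos": TCP position; "orientation": TCP orientation; "ft_force": force on the tool from outside, world axes, zero at the start; "moment": the same for the moment, N m; "width": finger opening in mm.
Only numpy, scipy, OpenCV 4.12 (cv2) and the standard library are available. Lean on these libraries where they do the work, as an engineer would, in place of code of your own. Each camera call takes 0.05 s, during which the arm holds its last target.

TASK

Start the rinse pump with your fingertips: first press down the raised, dotted end of the black rocker on the grey power box until it is fully on, then push the blue button on the pump controller fully in so that it stays down, then the green button the same way. Do not press the red button. Nothing is to be picked up: leave the power box and everything else on the table where they stand.

Things in the scene. Friction and masses are not known exactly. Their poses are not given: they have to be found in the camera images.
- controller: pump controller: white, grey-topped bench unit fixed to the table, 130 (x) x 210 (y) x 60 mm tall, origin at the centre of its underside; z up, x towards its back (blank dark display and a blue-ended union lie along the back of the top). The three buttons, 65 mm apart, stand in a row along its y axis, 22 mm in front of its centre; which colour has which place varies
- blue_top (a point): blue round button cap, 29 mm across, standing 18 mm above the controller's top while out; this point is the centre of the cap's top face (it goes down with the cap)
- green_top (a point): green round button cap, 29 mm across, standing 18 mm above the controller's top while out; this point is the centre of the cap's top face (it goes down with the cap)
- red_top (a point): red round button cap, 29 mm across, standing 18 mm above the controller's top while out; this point is the centre of the cap's top face (it goes down with the cap)
- blue_button (a joint): blue button: 0 = out, 0.007 m = fully in (stroke 7 mm, straight down). No spring: it takes about 2.5 N to move and stays where it is left
- green_button (a joint): green button: 0 = out, 0.007 m = fully in (stroke 7 mm, straight down). No spring: it takes about 2.5 N to move and stays where it is left
- red_button (a joint): red button: 0 = out, 0.007 m = fully in (stroke 7 mm, straight down). No spring: it takes about 2.5 N to move and stays where it is left
- power_box: loose grey power box, 110 (x) x 70 (y) x 45 mm tall, 0.7 to 1.05 kg, on rubber feet; origin at the centre of its underside; z up, x points to the raised end of the rocker (the box's far side), y along the rocker's hinge
- rocker_raised (a point): black rocker in the middle of the power box's top, 50 (x) x 28 (y) mm, hinged across its middle 47.5 mm above the table. While off, its far half (white dot) slopes up, its end 11 mm above the hinge, and its near half lies level. This point is on the dot, about 16 mm from the hinge along the box's x, at the top face; it sinks as the rocker is pressed
- rocker (a joint): rocker: 0 = off (dotted half raised), 0.32 rad = on (dotted half level, its top 50.5 mm above the table). No spring: about 2.5 N on the dot moves it and it stays where it is left
- union: blue-ended tube union lying on the back of the controller's top, 12x38x12 mm; origin at the centre of its underside; a bystander
- brown_vial: brown glass vial with a black cap, 27 mm across, 60 mm tall, standing in front of the power box; origin at the centre of its underside; a bystander
- oil_bottle: white bottle with a red cap, 40 mm across, 80 mm tall; origin at the centre of its underside; a bystander
- syringe_1: clear syringe lying at the left, 26x142x16 mm; origin at the centre of its underside; a bystander
- beaker: clear plastic beaker at the left, 57 mm across, 70 mm tall; origin at the centre of its underside; a bystander
- magazine: black pump magazine at the back left, 19x99x38 mm; origin at the centre of its underside; a bystander
- red_marker: white marker with a red cap, lying behind the controller, 17x135x16 mm; origin at the centre of its underside; a bystander

How it is judged (in metres and radians):
On the way, in this order (a step that is already met when the one before it is completed fails the run):
1. the rocker is on (value of joint rocker above 0.26 rad), for 0.1 s.
2. the blue button is in (value of joint blue_button above 0.0055 m), for 0.1 s.
3. the green button is in (value of joint green_button above 0.0055 m), for 0.1 s.
At the end, for the whole second after the job is handed in: The rocker is on (past 0.26 of 0.32 rad), the blue and green buttons are in (past 5.5 of 7 mm), the red one is out (under 2 mm), the power box stands still within 15 mm of where it stood, and every bystander lies within 20 mm of where it was (value of joint rocker above 0.26 rad and value of joint each of blue_button, green_button above 0.0055 m and value of joint red_button below 0.002 m and distance of power_box from where it was at the start of the episode below 0.015 m and linear speed of power_box below 0.01 m/s and distance of each of union, brown_vial, oil_bottle, syringe_1, beaker, magazine, red_marker from where it was at the start of the episode below 0.02 m); the robot touches nothing.
It fails at once if the blue or green button goes down before the rocker is on (value of joint rocker below 0.24 rad and value of joint any of blue_button, green_button above 0.003 m).
It fails at once if the green button goes down before the blue one is in (value of joint green_button above 0.003 m and value of joint blue_button below 0.005 m).
It fails at once if the red button is pressed (value of joint red_button above 0.002 m).
It fails at once if the power box is shifted by more than 15 mm, lifted or tipped (distance of power_box from where it was at the start of the episode above 0.015 m or height (world z) of power_box above 0.006 m or angle between power_box's own z axis and vertical above 0.12 rad).
It fails at once if a bystander is moved by more than 20 mm, lifted or knocked over (distance of any of union, brown_vial, oil_bottle, syringe_1, beaker, magazine, red_marker from where it was at the start of the episode above 0.02 m or angle between any of brown_vial, oil_bottle, beaker's own z axis and vertical above 0.4 rad).
It also fails if it takes over 38 s, if anything falls off the work surface, if the arm or the gripper's body presses on something with over 40 N, if the wrist force passes 120 N, or if a joint passes its speed limit or range.

## Working session

There is one attempt and no reset: what is moved stays moved. The work goes in short steps, Python scripts to look and compute and a tool call to move; the robot and the scene stay as the last step left them, time stands still between calls to the robot, and variables do not carry over. Pictures are saved under pics/ and viewed, and the job is handed in when it is done.

Besides the shell and the picture viewer there is one more tool, called as a command line: name --argument value ..., lists and objects as JSON in quotes. arm_command: Moves the arm, as the interface text tells. Its arguments: {"type":"object","properties":{"increments":{"type":"array","items":{"type":"array"}},"gripper":{"type":"number"}},"required":["increments"]}

```bash
mkdir -p pics; cat > h.py <<'E'
from workcell import *
import numpy as np, cv2
from scipy.spatial.transform import Rotation as R
def pose():
    o=get_obs(); T=np.eye(4); T[:3,:3]=R.from_rotvec(o["orientation"]).as_matrix(); T[:3,3]=o["ee_pos"]; return T
def ray(name,uv,T=None):
    c=camera_params(name);K=np.array(c["K"])
    x=np.array([(uv[0]-K[0,2])/K[0,0],(uv[1]-K[1,2])/K[1,1]])
    s=x.copy()
    for _ in range(30): s=x/(1+c["k1"]*(s@s))
    d=np.array([s[0],s[1],1.])
    if name=="wrist":
        M=T@np.array(c["T_tool_cam"]); o=M[:3,3]; d=M[:3,:3]@d
    else:
        Rm=R.from_rotvec(np.array(c["rvec"]).ravel()).as_matrix(); t=np.array(c["tvec"]).ravel()
        o=-Rm.T@t; d=Rm.T@d
    return o,d/np.linalg.norm(d)
def onz(name,uv,z,T=None):
    o,d=ray(name,uv,T); return o+d*(z-o[2])/d[2]
def tri(rs):
    A=sum(np.eye(3)-np.outer(d,d) for o,d in rs); b=sum((np.eye(3)-np.outer(d,d))@o for o,d in rs)
    return np.linalg.solve(A,b)
def snap(name,f):
    im=get_image(name); cv2.imwrite("pics/"+f+".png",im[:,:,::-1]); return im
E
python3 - <<'E'
from h import *
print(get_obs()); T=pose(); print(T.round(3))
for n in("top","side","wrist"):
    snap(n,n+"0"); print(n,camera_params(n))
E
```

```text
{'t': 0.0, 'qpos': array([-1.27397377e+00,  4.23868892e-01,  1.63067469e+00, -9.56279025e-06,
        1.08861273e+00, -1.90163526e-02]), 'qvel': array([ 0.00056526, -0.0006922 ,  0.00030933,  0.00054504, -0.00030054,
        0.00040716]), 'joint_torque': array([-1.85790873e-05, -5.44628799e+01, -2.73670632e+01,  6.43976592e-02,
        2.27783946e-02, -1.08557856e-04]), 'ee_pos': array([ 193.98307696, -593.54845228,  221.89020773]), 'orientation': array([-2.54239832e+00,  1.84389163e+00,  1.96795650e-03]), 'ft_force': array([-0.46764567, -0.13445072,  0.01609595]), 'moment': array([-0.02892942,  0.0136511 , -0.02955701]), 'width': 87.65371947610785}
[[ 3.11000e-01 -9.51000e-01 -0.00000e+00  1.93983e+02]
 [-9.51000e-01 -3.11000e-01  1.00000e-03 -5.93548e+02]
 [-2.00000e-03 -0.00000e+00 -1.00000e+00  2.21890e+02]
 [ 0.00000e+00  0.00000e+00  0.00000e+00  1.00000e+00]]
top {'K': array([[470.55317131,   0.        , 321.3450217 ],
       [  0.        , 470.55317131, 240.61249107],
       [  0.        ,   0.        ,   1.        ]]), 'k1': -0.07966318925701138, 'rvec': array([ 2.17555082, 
[... 250 characters left out ...]
), 'k1': -0.09795375535618948, 'rvec': array([ 2.13057358, -0.22784761,  0.1007797 ]), 'tvec': array([-508.22992862,  146.14518743, 1000.00305102])}
wrist {'K': array([[342.26169501,   0.        , 317.42967882],
       [  0.        , 342.26169501, 233.75014723],
       [  0.        ,   0.        ,   1.        ]]), 'k1': -0.022479914980559526, 'T_tool_cam': array([[ 9.99999141e-01,  1.27285326e-03, -3.12048383e-04,
        -2.28401182e-01],
       [-1.15356072e-03,  9.67897213e-01,  2.51343696e-01,
        -6.89578605e+01],
       [ 6.21954404e-04, -2.51343120e-01,  9.67897851e-01,
        -1.62347893e+02],
       [ 0.00000000e+00,  0.00000000e+00,  0.00000000e+00,
         1.00000000e+00]])}
```

View pics/top0.png

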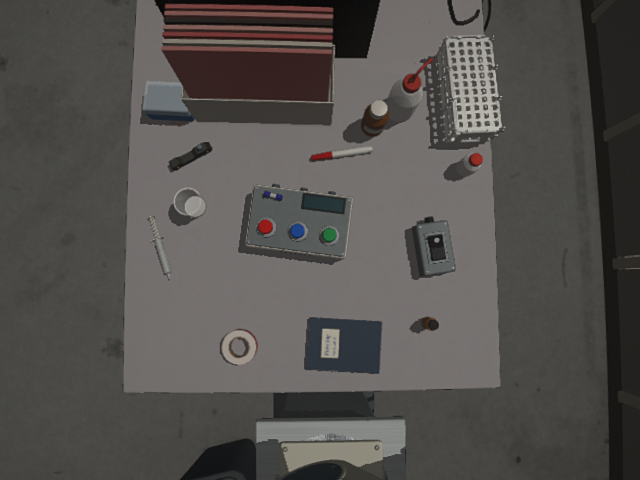

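View pics/side0.png

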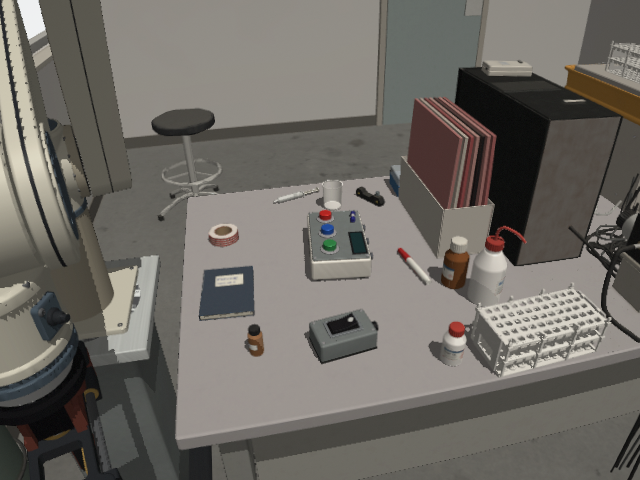

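The top view shows the buttons as red (265,227), blue (298,231) and green (330,236). The power box is at (435,248), with its dot in the upper half of the rocker at about (437,240). I'll measure these next.

```bash
cat > m.py <<'E'
from h import *
def blob(im,lo,hi,box,minv=60):
    hsv=cv2.cvtColor(im,cv2.COLOR_RGB2HSV); m=np.zeros(im.shape[:2],np.uint8)
    h,s,v=[hsv[...,i].astype(int) for i in range(3)]
    ok=((h>=lo)&(h<=hi)) if lo<=hi else ((h>=lo)|(h<=hi))
    m[ok&(s>110)&(v>minv)]=255
    u0,v0,u1,v1=box; k=np.zeros_like(m); k[v0:v1,u0:u1]=m[v0:v1,u0:u1]
    n,l,st,c=cv2.connectedComponentsWithStats(k)
    i=1+np.argmax(st[1:,4]); return c[i],st[i]
E
python3 - <<'E'
from m import *
t=cv2.imread("pics/top0.png")[:,:,::-1].copy(); s=cv2.imread("pics/side0.png")[:,:,::-1].copy()
for nm,lo,hi in(("red",172,6),("blue",105,125),("green",55,85)):
    a,sa=blob(t,lo,hi,(245,215,350,250)); b,sb=blob(s,lo,hi,(305,205,345,255))
    ra,rb=ray("top",a),ray("side",b); print(nm,a.round(1),sa,b.round(1),sb,"tri",tri([ra,rb]).round(1),"z78",onz("top",a,76).round(1),onz("side",b,76).round(1))
cv2.imwrite("pics/c1.png",cv2.resize(t[205:295,390:480,::-1],None,fx=6,fy=6,interpolation=cv2.INTER_CUBIC))
cv2.imwrite("pics/c2.png",cv2.resize(s[295:375,300:390,::-1],None,fx=6,fy=6,interpolation=cv2.INTER_CUBIC))
cv2.imwrite("pics/c3.png",cv2.resize(t[175:275,235:365,::-1],None,fx=6,fy=6,interpolation=cv2.INTER_CUBIC))
E
```

```text
red [264.9 226.4] [258 219  15  15 163] [324.7 214.5] [319 210  12  10 105] tri [555.4 133.2  68.1] z78 [553.9 132.5  76. ] [553.4 120.   76. ]
blue [296.9 230.4] [290 224  14  14 153] [326.9 228.8] [321 224  13  11 116] tri [546.8  68.3  68.2] z78 [545.3  68.2  76. ] [544.8  56.1  76. ]
green [329.1 234.3] [323 228  13  14 140] [329.4 244.6] [323 240  13  11 112] tri [538.2   3.3  68.5] z78 [536.8   3.7  76. ] [536.4  -7.6  76. ]
```

View pics/c1.png

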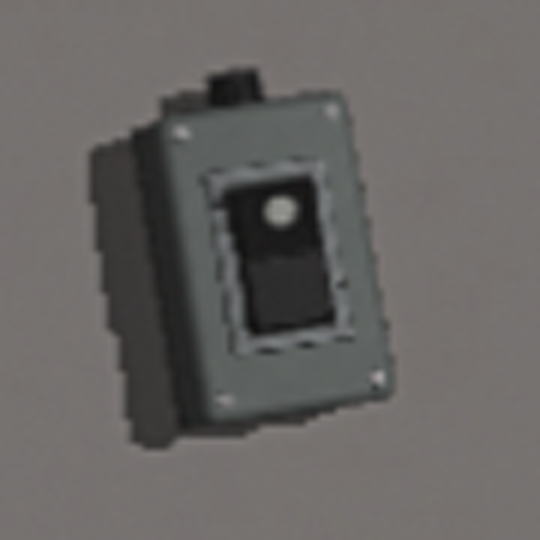

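View pics/c2.png

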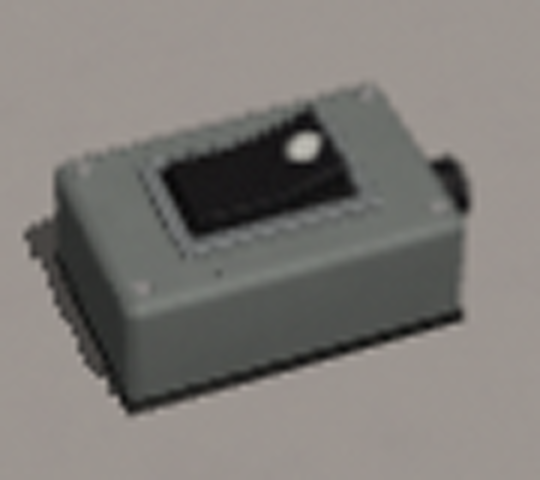

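View pics/c3.png

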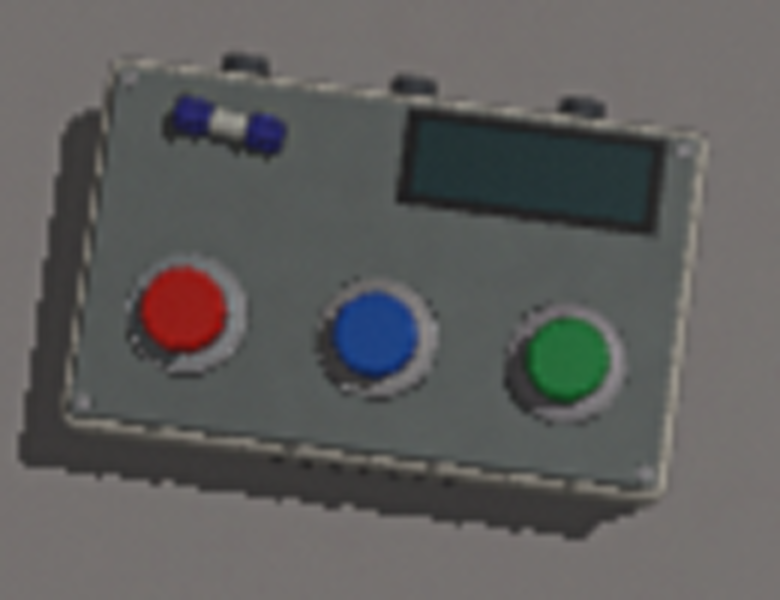

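View pics/wrist0.png

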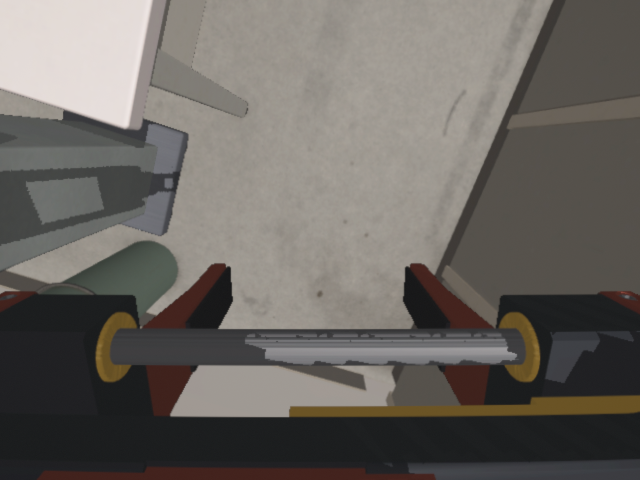

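```bash
python3 - <<'E'
from m import *
for n in("top","side"):
    c=camera_params(n)
    p,_=cv2.projectPoints(np.array([[194.,-594,222],[0,0,0],[546,68,78],[537,4,78]]),c["rvec"],c["tvec"],c["K"],np.array([c["k1"],0,0,0,0])); print(n,p.reshape(-1,2).round(1))
t=lambda uv,z:onz("top",uv,z).round(1)
f=lambda u,v:(390+u/6,205+v/6)
print("dot",t(f(281,211),54.5), "hinge mid",t(f(285,258),47.5))
for p in((180,133),(332,111),(377,377),(223,400)): print("screw",t(f(*p),45))
s=lambda u,v:(300+u/6,295+v/6)
print("side dot",onz("side",s(303,146),54.5).round(1),tri([ray("top",f(281,211)),ray("side",s(303,146))]).round(1))
for p in((88,168),(368,92),(440,208),(140,288)): print("side screw",onz("side",s(*p),45).round(1))
print("union",t((235+230/6,175+125/6),72),"vial",t((430,323),60),"bottle",t((475,160),80))
E
```

```text
top [[670.9 416.5]
 [332.1 490.3]
 [297.  229.9]
 [329.  234.1]]
side [[102.4 503.8]
 [ 82.4 304. ]
 [326.3 225.3]
 [328.5 240.9]]
dot [ 525.3 -220.3   54.5] hinge mid [ 509.5 -223.1   47.5]
screw [ 553.7 -188.    45. ]
screw [ 561.2 -242.1   45. ]
screw [ 468. -255.   45.]
screw [ 460.6 -200.5   45. ]
side dot [ 527.9 -222.5   54.5] [ 526.9 -221.    53.1]
side screw [ 464.5 -207.5   45. ]
side screw [ 556.7 -193.1   45. ]
side screw [ 563.7 -248.    45. ]
side screw [ 469.5 -260.5   45. ]
union [616.7 116.   72. ] vial [ 356.1 -200.1   60. ] bottle [ 688.6 -299.4   80. ]
```

The triangulated dot is at (526.5,-221,~53), and the screws give a box centre of (511,-221.5) with a yaw of 0.134 rad. That puts the dot 16 mm from the hinge, as the task says. The button spacing measures 65 mm on the z=76 plane, which also matches. I'll move over the box with the fingers shut.

arm_command --increments '[[[-2.4, -4.1, 0], 0], [[-2.4, -4.1, 0], 0], [[-2.4, -4.1, 0], 0], [[-2.4, -4.1, 0], 0], [[-2.4, -4.1, 0], 0], [[-2.4, -4.1, 0], 0], [[-2.4, -4.1, 0], 0], [[-2.4, -4.1, 0], 0], [[-2.4, -4.1, 0], 0], [[0, 0, 0], 5], [[0, 0, 0], 5.5], [[0, 0, 0], 0]]' --gripper 0

```text
t: 1.35
ee_pos: [488.0, -260.8, 219.7]
orientation: [-2.356, 2.077, 0.003]
ft_force: [-0.4, 0.4, 0.2]
width: 0.4
```

```bash
cat > go.py <<'E'
from h import *
def delta(target):
    T=pose(); print("pos",T[:3,3].round(1),"xang",np.degrees(np.arctan2(T[1,0],T[0,0])).round(1),"tilt",T[:3,2].round(3),"F",get_obs()["ft_force"].round(1),"w",get_obs()["width"],"t",get_obs()["t"])
    print("tool delta cm",(T[:3,:3].T@(np.array(target)-T[:3,3])/10).round(2))
E
python3 - <<'E'
from go import *
delta([525,-221,90]); T=pose(); snap("wrist","w1")
E
```

```text
pos [ 488.  -260.8  219.7] xang -82.8 tilt [-0.001  0.002 -1.   ] F [-0.4  0.4  0.2] w 0.4201637751387368 t 1.35
tool delta cm [-3.46 -4.18 12.97]
```

View pics/w1.png

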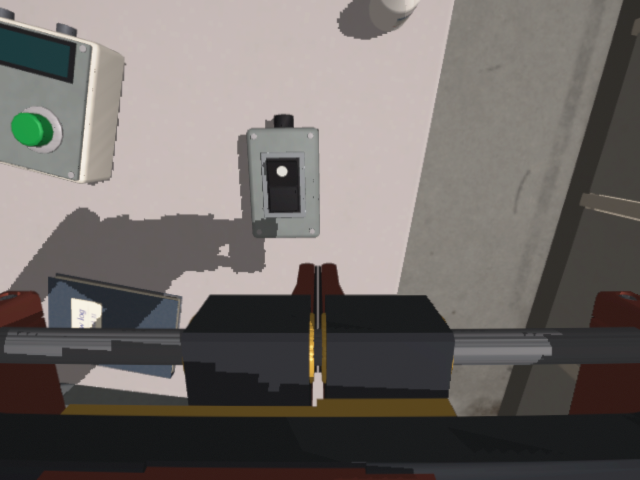

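The wrist view shows the box square to the tool, with the dot at (282,171) and green at about (32,129). I'll use it to check the positions.

```bash
python3 - <<'E'
from go import *
from m import blob
im=cv2.imread("pics/w1.png")[:,:,::-1].copy(); T=pose()
print("dot",onz("wrist",(282,171.5),54.5,T).round(1))
g,_=blob(im,55,85,(0,90,80,170)); print("green",g,onz("wrist",g,76,T).round(1))
for p in((252,134),(315,134),(315,233),(255,233)): print(onz("wrist",p,45,T).round(1))
E
```

```text
dot [ 527.4 -221.3   54.5]
green [ 31.36446056 129.04170444] [538.4  -2.1  76. ]
[ 557.9 -188.6   45. ]
[ 565.5 -247.8   45. ]
[ 469.4 -260.1   45. ]
[ 461.5 -199.5   45. ]
```

arm_command --increments '[[[-1.7, -2.2, 2], 0], [[-1.7, -2.2, 3], 0], [[0, 0, 3.5], 0], [[0, 0, 3.5], 0], [[0, 0, 0], 0]]' --gripper 0

```text
t: 1.9
ee_pos: [528.9, -223.5, 97.9]
orientation: [-2.367, 2.064, -0.004]
ft_force: [0.3, 0.8, 0.1]
width: 0.3
```

```bash
python3 - <<'E'
from go import *
delta([527,-221,62]); snap("wrist","w2"); snap("side","s2")
s=cv2.imread("pics/s2.png"); cv2.imwrite("pics/s2c.png",cv2.resize(s[240:380,280:440],None,fx=4,fy=4))
E
```

```text
pos [ 528.9 -223.5   97.9] xang -82.2 tilt [ 0.003 -0.001 -1.   ] F [0.3 0.8 0.1] w 0.3345190478000181 t 1.9
tool delta cm [-0.28  0.16  3.59]
```

View pics/w2.png

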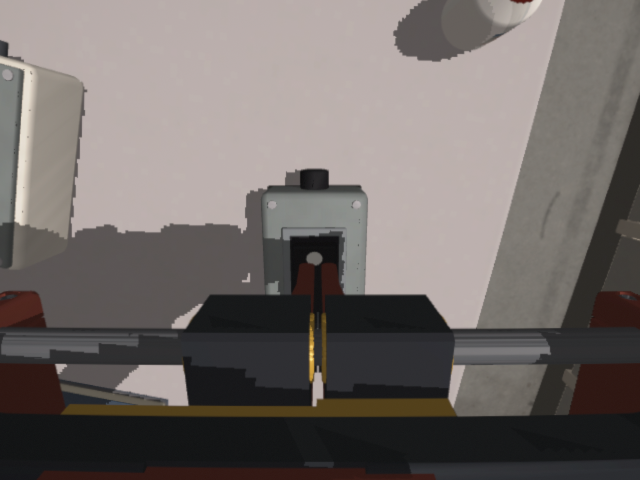

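View pics/s2c.png

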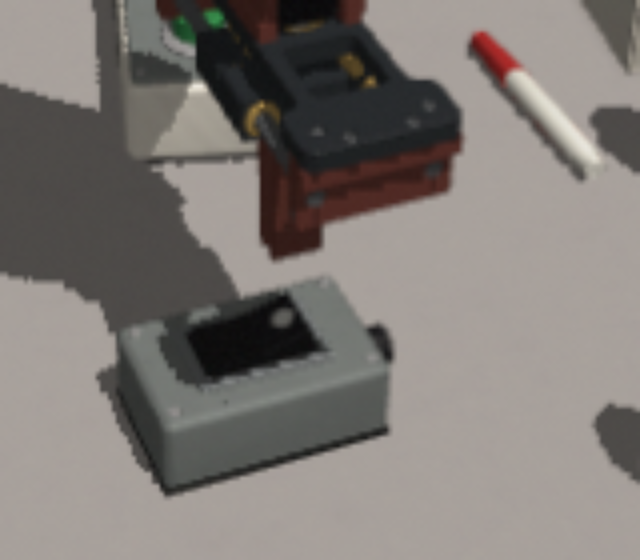

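The wrist view has the dot at (314,258), just ahead of the fingertips and in line with them. I'll make a small correction and descend.

arm_command --increments '[[[-0.2, 0.1, 1.5], 0], [[0, 0, 1.5], 0], [[0, 0, 0.4], 0], [[0, 0, 0.2], 0], [[0, 0, 0], 0]]'

```text
t: 2.5
ee_pos: [533.3, -225.7, 68.5]
orientation: [-2.362, 2.063, -0.027]
ft_force: [-0.0, 0.2, 0.4]
width: 1.0
```

```bash
python3 - <<'E'
from go import *
delta([527,-221,50.5])
E
```

```text
pos [ 533.3 -225.7   68.5] xang -82.3 tilt [ 0.017 -0.007 -1.   ] F [-0.   0.2  0.4] w 1.0392726262013525 t 2.5
tool delta cm [-0.56  0.59  1.78]
```

The arm drifted during that move. I'll hold and read the pose again.

arm_command --increments '[[[0, 0, 0], 0], [[0, 0, 0], 0]]'

```text
t: 2.7
ee_pos: [533.7, -225.9, 69.1]
orientation: [-2.362, 2.062, -0.029]
ft_force: [0.5, -0.4, 0.1]
width: 0.0
```

```bash
python3 - <<'E'
from go import *
delta([527,-221,50.5]); print(get_obs()["qvel"].round(3),get_obs()["moment"])
E
```

```text
pos [ 533.7 -225.9   69.1] xang -82.3 tilt [ 0.018 -0.008 -1.   ] F [ 0.5 -0.4  0.1] w 0.017147745972654435 t 2.7
tool delta cm [-0.59  0.63  1.84]
[-0.001 -0.005 -0.001  0.    -0.    -0.   ] [ 0.05003492  0.08530083 -0.00408719]
```

arm_command --increments '[[[-0.6, 0.6, 0.2], 0], [[0, 0, 0], 0]]'

```text
t: 2.9
ee_pos: [526.6, -220.4, 67.2]
orientation: [-2.362, 2.062, -0.03]
ft_force: [-1.0, 0.2, -0.4]
width: 0.3
```

```bash
python3 - <<'E'
from go import *
delta([527,-221,50.5])
E
```

```text
pos [ 526.6 -220.4   67.2] xang -82.3 tilt [ 0.018 -0.008 -1.   ] F [-1.   0.2 -0.4] w 0.26065764994977175 t 2.9
tool delta cm [0.05 0.   1.67]
```

arm_command --increments '[[[0, 0.05, 0.4], 0], [[0, 0.05, 0.3], 0], [[0, 0, 0], 0]]'

```text
t: 3.2
ee_pos: [525.6, -220.4, 59.9]
orientation: [-2.362, 2.062, -0.03]
ft_force: [0.0, -0.0, 0.5]
width: 0.3
```

```bash
python3 - <<'E'
from go import *
delta([527,-221,50.5]);snap("side","s3")
s=cv2.imread("pics/s3.png"); cv2.imwrite("pics/s3c.png",cv2.resize(s[280:370,300:400],None,fx=6,fy=6))
E
```

```text
pos [ 525.6 -220.4   59.9] xang -82.2 tilt [ 0.019 -0.008 -1.   ] F [ 0.  -0.   0.5] w 0.2705484527682644 t 3.2
tool delta cm [ 0.07 -0.11  0.94]
```

View pics/s3c.png

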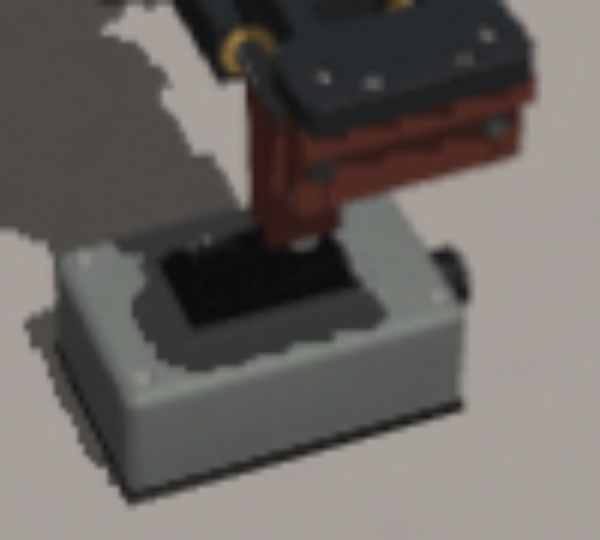

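The fingertips sit just over the dot, which is partly covered at crop (305,243). I'll press now.

arm_command --increments '[[[0, -0.1, 0.3], 0], [[0, 0, 0.2], 0], [[0, 0, 0.2], 0], [[0, 0, 0], 0]]'

```text
t: 3.65
ee_pos: [528.2, -220.6, 53.0]
orientation: [-2.361, 2.061, -0.034]
ft_force: [-0.1, 0.4, 0.4]
width: 0.4
```

```bash
python3 - <<'E'
from go import *
delta([527,-221,50.5])
E
```

```text
pos [ 528.2 -220.6   53. ] xang -82.3 tilt [ 0.021 -0.008 -1.   ] F [-0.1  0.4  0.4] w 0.37917623705725556 t 3.65
tool delta cm [0.02 0.13 0.25]
```

arm_command --increments '[[[0, 0.1, 0.2], 0], [[0, 0, 0.2], 0]]'

```text
t: 3.85
ee_pos: [528.1, -220.9, 50.4]
orientation: [-2.36, 2.061, -0.035]
ft_force: [-7.7, 5.9, 34.5]
width: 0.5
```

```bash
python3 - <<'E'
from go import *
delta([527,-221,50.5])
snap("side","s4")
s=cv2.imread("pics/s4.png"); cv2.imwrite("pics/s4c.png",cv2.resize(s[280:370,300:400],None,fx=6,fy=6))
E
```

```text
pos [ 528.1 -220.9   50.4] xang -82.3 tilt [ 0.022 -0.009 -1.   ] F [-7.7  5.9 34.5] w 0.5265777179758586 t 3.85
tool delta cm [-0.01  0.11 -0.01]
```

View pics/s4c.png

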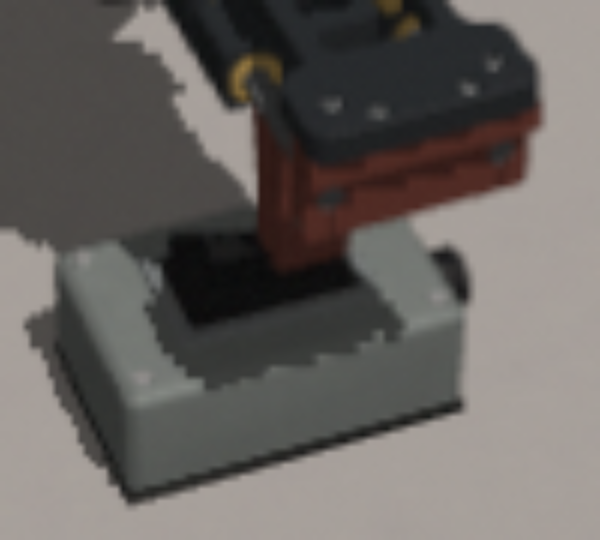

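The force rose to 34 N at z=50.4, so the rocker is on its stop, and the side view shows its dotted half level. I'll lift straight up.

arm_command --increments '[[[0, 0, -0.5], 0], [[0, 0, -2.5], 0], [[0, 0, -4], 0], [[0, 0, -4], 0], [[0, 0, 0], 0]]'

```text
t: 4.4
ee_pos: [523.2, -219.7, 162.6]
orientation: [-2.363, 2.062, -0.027]
ft_force: [-0.1, 0.1, -0.8]
width: 0.3
```

```bash
python3 - <<'E'
from go import *
delta([546,68,150])
im=snap("wrist","w5");snap("side","s5")
s=cv2.imread("pics/s5.png"); cv2.imwrite("pics/s5c.png",cv2.resize(s[280:370,300:400],None,fx=6,fy=6))
E
```

```text
pos [ 523.2 -219.7  162.6] xang -82.2 tilt [ 0.016 -0.007 -1.   ] F [-0.1  0.1 -0.8] w 0.3281639540916733 t 4.4
tool delta cm [-28.21  -6.12   1.08]
```

View pics/s5c.png

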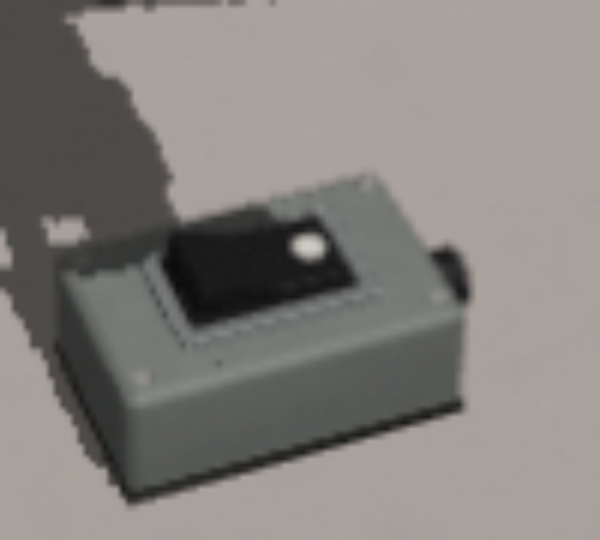

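View pics/w5.png

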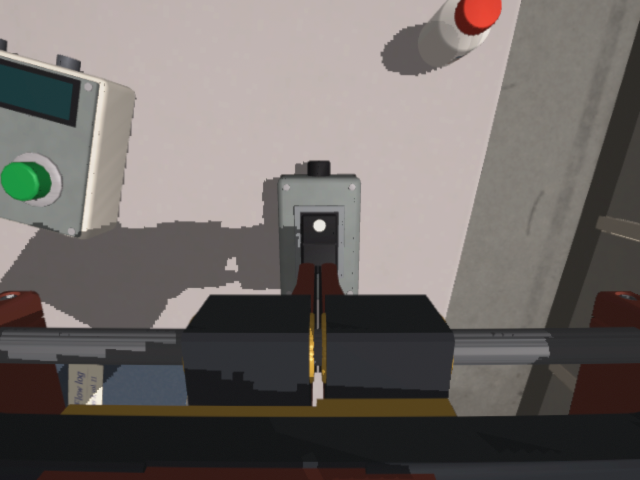

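The rocker is on: the dotted half is level, the near half is raised, and the box hasn't moved. Next I'll stop short of the blue button so the wrist camera can see it.

arm_command --increments '[[[-4, -0.2, -0.2], 0], [[-4, -0.2, -0.2], 0], [[-4, -0.2, 0], 0], [[-4, -0.2, 0], 0], [[-4, -0.2, 0], 0], [[-4, -0.2, 0], 0], [[-4, -0.2, 0], 0], [[0, 0, 0], 0]]'

```text
t: 5.3
ee_pos: [487.1, 69.0, 147.2]
orientation: [2.353, -2.065, -0.01]
ft_force: [0.2, -0.9, -0.4]
width: 0.8
```

```bash
python3 - <<'E'
from go import *
from m import blob
delta([546,68,150]); T=pose()
im=snap("wrist","w6")
for n,lo,hi in(("red",172,6),("blue",105,125),("green",55,85)):
    a,s=blob(im,lo,hi,(150,100,500,290)); print(n,a.round(1),s,onz("wrist",a,76,T).round(1))
E
```

```text
pos [487.1  69.  147.2] xang -82.5 tilt [-0.012 -0.004 -1.   ] F [ 0.2 -0.9 -0.4] w 0.7819620359265885 t 5.3
tool delta cm [ 0.86 -5.82 -0.35]
red [239.1 130.7] [ 217  109   46   45 1631] [556.9 129.9  76. ]
blue [333.8 157.2] [ 313  136   43   44 1429] [548.1  66.3  76. ]
green [424.6 182.5] [ 402  163   45   41 1422] [539.7   2.7  76. ]
```

View pics/w6.png

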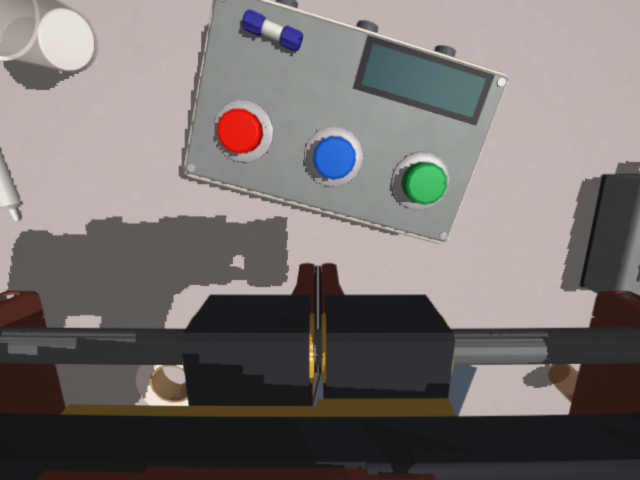

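The wrist view puts blue at pixel (334,157), which gives (548,66). The top camera gave (545,68), so I'll use (547,67).

arm_command --increments '[[[0.5, -3, 0.5], 0], [[0.4, -2.9, 0.5], 0], [[0, 0, 0], 0]]'

```text
t: 5.65
ee_pos: [545.3, 63.7, 132.0]
orientation: [2.349, -2.059, -0.016]
ft_force: [0.4, -0.4, -1.2]
width: 0.5
```

```bash
python3 - <<'E'
from go import *
delta([547,67,78])
E
```

```text
pos [545.3  63.7 132. ] xang -82.5 tilt [-0.02  -0.007 -1.   ] F [ 0.4 -0.4 -1.2] w 0.4668486543231617 t 5.65
tool delta cm [-0.33 -0.32  5.39]
```

arm_command --increments '[[[-0.3, -0.1, 2], 0], [[0, -0.1, 2], 0], [[0, 0, 0], 0]]'

```text
t: 5.95
ee_pos: [543.9, 62.5, 88.0]
orientation: [2.341, -2.061, -0.021]
ft_force: [0.9, 0.6, 0.1]
width: 0.4
```

```bash
python3 - <<'E'
from go import *
delta([547,67,78])
snap("side","s7");s=cv2.imread("pics/s7.png"); cv2.imwrite("pics/s7c.png",cv2.resize(s[185:285,280:390],None,fx=6,fy=6))
E
```

```text
pos [543.9  62.5  88. ] xang -82.7 tilt [-0.025 -0.008 -1.   ] F [0.9 0.6 0.1] w 0.44986313730283845 t 5.95
tool delta cm [-0.41 -0.39  0.99]
```

View pics/s7c.png

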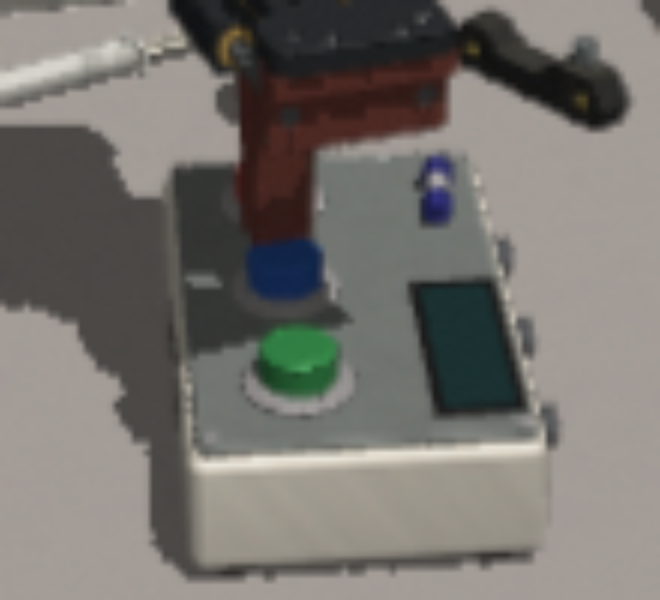

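The fingertips are over the blue cap. I'll centre them and press.

arm_command --increments '[[[-0.4, -0.4, 0.3], 0], [[0, -0.05, 0.4], 0], [[0, -0.05, 0.3], 0], [[0, 0, 0.2], 0], [[0, 0, 0], 0]]'

```text
t: 6.5
ee_pos: [549.6, 66.4, 78.4]
orientation: [2.342, -2.064, -0.017]
ft_force: [0.6, 0.2, -0.2]
width: 0.6
```

```bash
python3 - <<'E'
from go import *
delta([547,67,71])
E
```

```text
pos [549.6  66.4  78.4] xang -82.8 tilt [-0.021 -0.008 -1.   ] F [ 0.6  0.2 -0.2] w 0.6438870228296847 t 6.5
tool delta cm [-0.1   0.23  0.74]
```

arm_command --increments '[[[-0.1, 0.2, 0.2], 0], [[0, 0, 0.3], 0], [[0, 0, 0.3], 0]]'

```text
t: 6.8
ee_pos: [548.3, 67.2, 71.3]
orientation: [2.344, -2.065, -0.014]
ft_force: [0.9, -0.1, 8.6]
width: 0.3
```

```bash
python3 - <<'E'
from go import *
delta([547,67,71])
E
```

```text
pos [548.3  67.2  71.3] xang -82.8 tilt [-0.018 -0.007 -1.   ] F [ 0.9 -0.1  8.6] w 0.3284299701162876 t 6.8
tool delta cm [0.   0.13 0.04]
```

arm_command --increments '[[[0, 0.05, 0.2], 0]]'

```text
t: 6.9
ee_pos: [548.4, 67.2, 71.0]
orientation: [2.345, -2.066, -0.013]
ft_force: [-8.3, -0.4, 38.0]
width: 0.4
```

It's on the stop: 38 N with no more travel. I'll lift and check.

arm_command --increments '[[[0, 0, -0.5], 0], [[0, 0, -2], 0], [[0, 0, -3], 0], [[0, 2, -1], 0], [[0, 3, 0], 0], [[0, 0, 0], 0]]'

```text
t: 7.5
ee_pos: [497.8, 61.5, 138.1]
orientation: [2.344, -2.065, -0.015]
ft_force: [0.1, -1.4, 0.3]
width: 0.4
```

```bash
python3 - <<'E'
from go import *
from m import blob
delta([538.5,3,140]); T=pose()
im=snap("wrist","w8");s=snap("side","s8")[:,:,::-1]; cv2.imwrite("pics/s8c.png",cv2.resize(s[185:285,280:390],None,fx=6,fy=6))
for n,lo,hi in(("red",172,6),("blue",105,125),("green",55,85)):
    a,s=blob(im,lo,hi,(150,100,500,290)); print(n,a.round(1),s,onz("wrist",a,69 if n=="blue" else 76,T).round(1))
E
```

```text
pos [497.8  61.5 138.1] xang -82.8 tilt [-0.019 -0.007 -1.   ] F [ 0.1 -1.4  0.3] w 0.37686481210358874 t 7.5
tool delta cm [ 6.32 -3.3  -0.23]
red [222.5 145.4] [ 199  123   49   47 1763] [557.1 129.7  76. ]
blue [320.1 171.4] [ 299  151   43   42 1426] [548.1  66.2  69. ]
green [413.8 197.4] [ 391  177   46   43 1528] [539.8   2.9  76. ]
```

View pics/s8c.png

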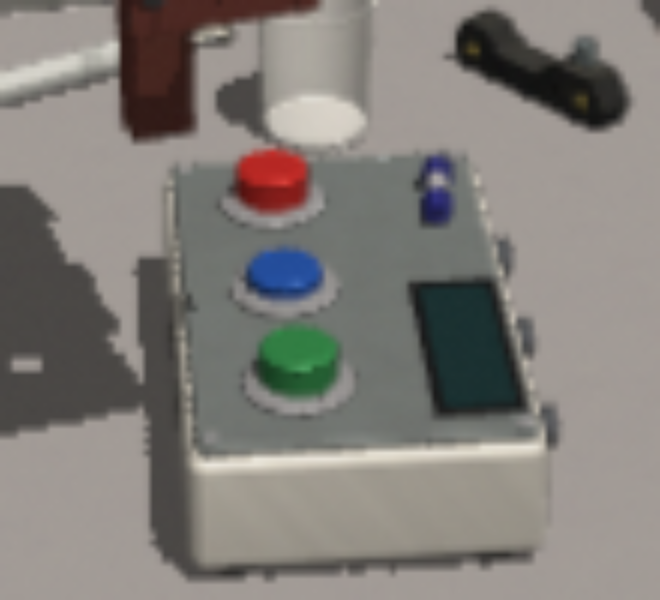

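View pics/w8.png

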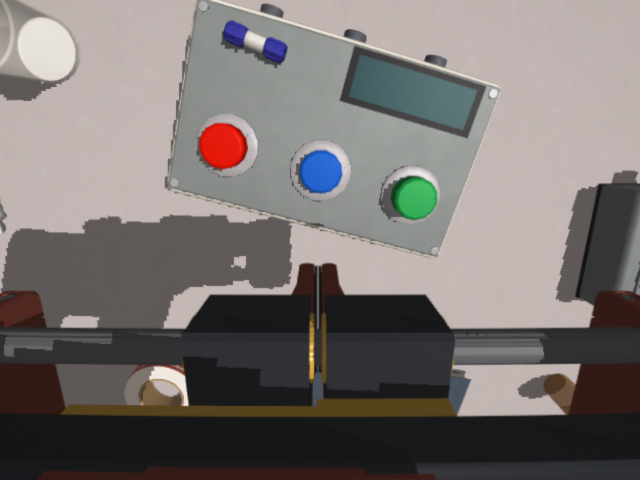

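Blue is now visibly lower than red and green. Green measures (539,3), so I'll move over it.

arm_command --increments '[[[3.1, -1.7, 0], 0], [[3.1, -1.7, 0], 0], [[0, 0, 1.5], 0], [[0, 0, 0], 0]]'

```text
t: 8.0
ee_pos: [548.5, 3.2, 122.2]
orientation: [2.349, -2.066, -0.008]
ft_force: [-0.2, 0.3, 1.0]
width: 0.3
```

```bash
python3 - <<'E'
from go import *
delta([539,3,78])
E
```

```text
pos [548.5   3.2 122.2] xang -82.6 tilt [-0.013 -0.007 -1.   ] F [-0.2  0.3  1. ] w 0.28844921616753966 t 8.0
tool delta cm [-0.13  0.88  4.43]
```

arm_command --increments '[[[-0.1, 0.8, 1.5], 0], [[0, 0, 1.5], 0], [[0, 0, 0.5], 0], [[0, 0, 0], 0]]'

```text
t: 8.4
ee_pos: [542.7, 3.6, 86.6]
orientation: [2.35, -2.066, -0.006]
ft_force: [-0.1, -0.1, 0.1]
width: 0.5
```

```bash
python3 - <<'E'
from go import *
delta([539,3,78])
snap("side","s9");s=cv2.imread("pics/s9.png"); cv2.imwrite("pics/s9c.png",cv2.resize(s[185:285,280:390],None,fx=6,fy=6))
E
```

```text
pos [542.7   3.6  86.6] xang -82.6 tilt [-0.011 -0.007 -1.   ] F [-0.1 -0.1  0.1] w 0.5070363858241395 t 8.4
tool delta cm [0.   0.37 0.86]
```

View pics/s9c.png

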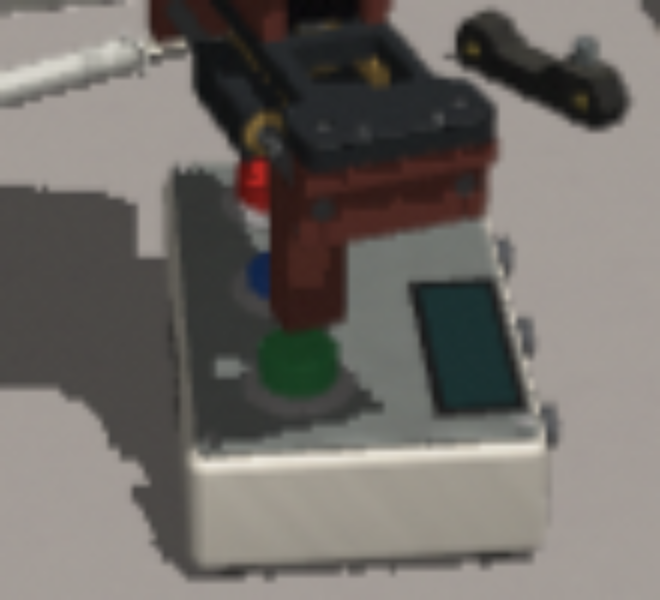

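The fingertips are above the green cap, about 4 mm too far forward. I'll pull back and press.

arm_command --increments '[[[0, 0.4, 0.4], 0], [[0, 0, 0.4], 0], [[0, 0, 0.3], 0], [[0, 0, 0.3], 0]]'

```text
t: 8.85
ee_pos: [540.4, 3.3, 74.4]
orientation: [2.353, -2.067, -0.001]
ft_force: [-1.1, 0.5, 2.4]
width: 0.2
```

```bash
python3 - <<'E'
from go import *
delta([539,3,71])
E
```

```text
pos [540.4   3.3  74.4] xang -82.6 tilt [-0.006 -0.007 -1.   ] F [-1.1  0.5  2.4] w 0.17175440351719598 t 8.85
tool delta cm [0.01 0.14 0.35]
```

arm_command --increments '[[[0, 0.05, 0.25], 0], [[0, 0, 0.25], 0]]'

```text
t: 9.05
ee_pos: [540.6, 3.4, 70.8]
orientation: [2.354, -2.068, 0.001]
ft_force: [-11.4, 1.1, 44.2]
width: 0.6
```

arm_command --increments '[[[0, 0, -0.5], 0], [[0, 0, -2], 0], [[0, 0, -4], 0], [[0, 2, -4], 0], [[0, 4, -2], 0], [[0, 4, 0], 0], [[0, 0, 0], 0]]'

```text
t: 9.75
ee_pos: [439.4, -9.1, 200.3]
orientation: [2.354, -2.067, 0.0]
ft_force: [-0.2, 0.5, -0.9]
width: 0.6
```

```bash
python3 - <<'E'
from go import *
delta([539,3,71])
s=snap("side","s10")[:,:,::-1]; cv2.imwrite("pics/s10c.png",cv2.resize(s[185:375,270:400],None,fx=3,fy=3,interpolation=cv2.INTER_CUBIC))
snap("top","t10")
E
```

```text
pos [439.4  -9.1 200.3] xang -82.6 tilt [-0.006 -0.007 -1.   ] F [-0.2  0.5 -0.9] w 0.5595589817347848 t 9.75
tool delta cm [ 1.000e-02 -1.012e+01  1.286e+01]
```

View pics/s10c.png

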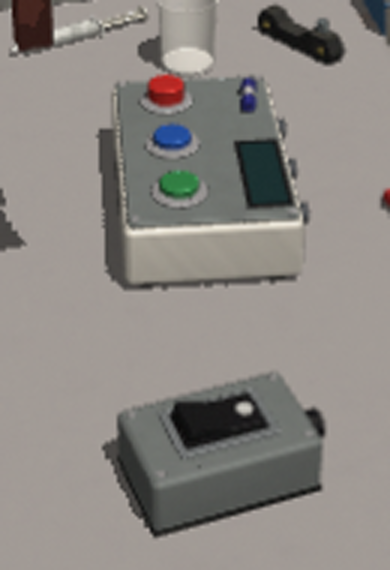

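View pics/t10.png

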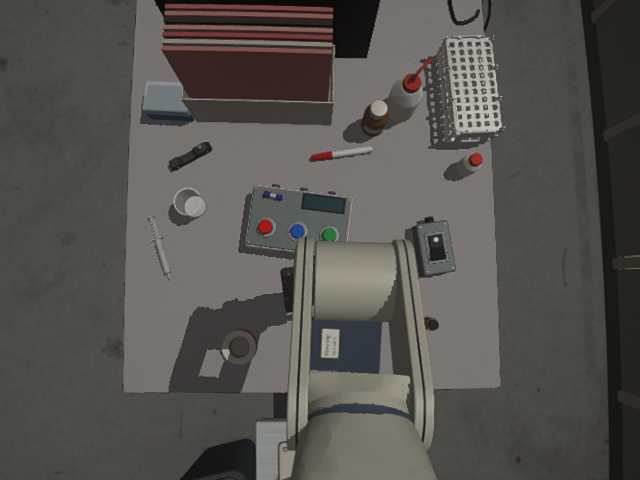

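The side view shows blue and green down, red out, and the rocker on. In the top view the bystanders and the box are where they were, and the arm is clear. I'll hand in.

```bash
python3 - <<'E'
from h import *
print(close_job(), get_obs()["t"])
E
```

```text
the job is handed in; nothing more can be done
the job is handed in; nothing more can be done
```

I pressed the rocker on, then the blue button in, then the green button, with the fingers shut. I handed the job in shortly after t = 9.8 s (limit 38 s); no verdict was reported.

| Step | Fingertip height at the stop | Force there |
|---|---|---|
| Rocker | 50.4 mm | 34 N |
| Blue button | 71.0 mm | 38 N |
| Green button | 70.8 mm | 44 N |

- **End state:** the last pictures show the rocker's dotted half level, blue and green down and red out. The box and bystanders look where they were at the start, and the arm is clear with almost no force on the tool. I judged the box and bystanders by eye and did not measure their positions again at the end.
- **Force limits:** the green press went over 40 N, but that limit is for the arm and gripper body. This was fingertip contact, and the wrist force stayed far below its 120 N limit.
- **Disagreements:**
  - The side camera put the buttons about 12 mm off the top camera in y. The 65 mm button spacing and the wrist camera agreed with the top camera to about 2 mm, so I used those.
  - The arm drifted several millimetres and tilted about 1° on some moves. I corrected the position before each press.

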